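Try serviced safe locks with their splined lever handles

TASK

The serviced safe locks on the wooden blocks are to be tried on the bench: draw every lever handle out through the front of the pigeonholes, turn it until its slots line up with the teeth, slide it fully home on the spindle with the same number of teeth (two, three or four) and swing it counterclockwise, seen from above, until that lock's bolt is fully out. When the bolts of all these locks stand out together, so that their throws can be compared, swing the handles back until every one of these bolts is fully in again, and leave the handles on. Throw a bolt only by its own handle, and do not shove the padlock or the lock cylinder lying by the locks aside.

Things in the scene. Friction and masses are not known exactly. Their poses are not given: they have to be found in the camera images.
- handle_two: Loose steel lever, 0.26 kg, most of it in the hub, plain bar; None if absent. Hub 38 x 38 x 30 mm with a bore right through for the 2-toothed spindle, slots 1.8 mm wider than the teeth. Origin: bore axis, underside of hub; z up; x along the lever: 14 mm wide, 10 to 24 mm above the underside, out to 95 mm. Grip the hub, or the lever 34 to 74 mm out.
- handle_three: Loose steel lever, 0.26 kg, most of it in the hub, bar with a 22 mm ball end; None if absent. Hub 38 x 38 x 30 mm with a bore right through for the 3-toothed spindle, slots 1.8 mm wider than the teeth. Origin: bore axis, underside of hub; z up; x along the lever: 14 mm wide, 10 to 24 mm above the underside, out to 95 mm. Grip the hub, or the lever 34 to 74 mm out.
- handle_four: Loose steel lever, 0.26 kg, most of it in the hub, bar with a 36 mm crossbar end; None if absent. Hub 38 x 38 x 30 mm with a bore right through for the 4-toothed spindle, slots 1.8 mm wider than the teeth. Origin: bore axis, underside of hub; z up; x along the lever: 14 mm wide, 10 to 24 mm above the underside, out to 95 mm. Grip the hub, or the lever 34 to 74 mm out.
- lock_two: Fixed grey safe-lock case, 78 x 62 mm, on a wooden block 115 x 80 mm (45 mm behind to 70 mm ahead of the spindle along x), with an upright brass 2-toothed spindle. Origin: spindle axis at bench height; x the way the bolt comes out; z up. The hub comes to rest on the round rose 33 mm above the origin; only the spindle stands higher.
- spindle_two_tip (a point): Spindle top, on its axis, 28 mm above the rose; turns with the spindle: 2 teeth, 13 mm wide, toward its +x and -x (26 x 13 mm flat; same after half a turn). Teeth reach 13 mm from the axis, 24 mm above the rose, top 3 mm tapered; then a round nose 10 mm thick, 4 mm high. The handle goes on with its x along this x (or a like turn), 4 degrees of play; home, its origin is 28 mm below this point.
- spindle_two (a joint): Turn of the spindle, rad, counterclockwise from above: 0 to 0.25 at the start, stops at 0 (bolt in) and 0.80 (bolt out). 0.12 N m friction, no spring: stays where left. At 0 its x lies 157.5 degrees counterclockwise from the lock's x.
- bolt_two_tip (a point): Outer end of that lock's brass bolt (26 mm wide, 10 mm thick): 50 mm from the spindle's axis at spindle 0, 70 mm when fully out (spindle 0.80); geared to the spindle.
- lock_three: Fixed grey safe-lock case, 78 x 62 mm, on a wooden block 115 x 80 mm (45 mm behind to 70 mm ahead of the spindle along x), with an upright brass 3-toothed spindle. Origin: spindle axis at bench height; x the way the bolt comes out; z up. The hub comes to rest on the round rose 33 mm above the origin; only the spindle stands higher.
- spindle_three_tip (a point): Spindle top, on its axis, 28 mm above the rose; turns with the spindle: 3 teeth, 10 mm wide, toward its +x, +y and -y (a T; one way only). Teeth reach 13 mm from the axis, 24 mm above the rose, top 3 mm tapered; then a round nose 10 mm thick, 4 mm high. The handle goes on with its x along this x (or a like turn), 4 degrees of play; home, its origin is 28 mm below this point.
- spindle_three (a joint): Turn of the spindle, rad, counterclockwise from above: 0 to 0.25 at the start, stops at 0 (bolt in) and 0.80 (bolt out). 0.12 N m friction, no spring: stays where left. At 0 its x lies 157.5 degrees counterclockwise from the lock's x.
- bolt_three_tip (a point): Outer end of that lock's brass bolt (26 mm wide, 10 mm thick): 50 mm from the spindle's axis at spindle 0, 70 mm when fully out (spindle 0.80); geared to the spindle.
- lock_four: Fixed grey safe-lock case, 78 x 62 mm, on a wooden block 115 x 80 mm (45 mm behind to 70 mm ahead of the spindle along x), with an upright brass 4-toothed spindle. Origin: spindle axis at bench height; x the way the bolt comes out; z up. The hub comes to rest on the round rose 33 mm above the origin; only the spindle stands higher.
- spindle_four_tip (a point): Spindle top, on its axis, 28 mm above the rose; turns with the spindle: 4 teeth, 7 mm wide, toward its +x, -x, +y, -y (a cross; same after a quarter turn). Teeth reach 13 mm from the axis, 24 mm above the rose, top 3 mm tapered; then a round nose 10 mm thick, 4 mm high. The handle goes on with its x along this x (or a like turn), 4 degrees of play; home, its origin is 28 mm below this point.
- spindle_four (a joint): Turn of the spindle, rad, counterclockwise from above: 0 to 0.25 at the start, stops at 0 (bolt in) and 0.80 (bolt out). 0.12 N m friction, no spring: stays where left. At 0 its x lies 157.5 degrees counterclockwise from the lock's x.
- bolt_four_tip (a point): Outer end of that lock's brass bolt (26 mm wide, 10 mm thick): 50 mm from the spindle's axis at spindle 0, 70 mm when fully out (spindle 0.80); geared to the spindle.
- rack: Fixed wooden pigeonholes 204 wide (y), 64 deep, 52 mm high; boxes on top reach 83 mm, 15 mm behind the front. Origin: bench height, middle of the front edge; x into the rack. Bays at y = -68, 0, 68 mm: 46 wide, 40 high, 54 mm deep, open at the front only, floor is the bench. A handle lies on its hub in any bay, hub axis about 30 mm inside, lever sticking out along -x.
- padlock: Bystander: loose brass padlock, 68 x 42 x 17 mm, lying flat; origin under its middle.
- mortise_cylinder: Bystander: loose brass lock cylinder, 35 mm wide, 30 mm high, standing on its end; origin under its middle.

How it is judged:
By the outcome, as a careful person would: the job done as asked, in the order asked, and still so for the second after the job is handed in, with the robot touching nothing.
Of handle_two, handle_three, handle_four only 2 to 3 are there at a start; the rules pass over those that are not, and their reading is None.
At some moment in a run one of handle_two, handle_three, handle_four may be knocked a few centimetres aside while the robot is not near it.
Once in a run the grip may slacken for a moment while it holds something.
It also fails if it takes over 210 s, if anything falls off the work surface, if the arm or the gripper's body presses on something with over 40 N, if the wrist force passes 120 N, or if a joint passes its speed limit or range.

ROBOT

A 6-joint arm with a two-finger parallel gripper is mounted at the origin on a cart in front of the work surface, level with it; the furniture and walls round the work are solid. World frame = base frame: x ahead of the robot, y to its left, z up, the work surface at z = 0. Lengths are in mm, angles in rad, forces in N, time in s.
With the tool pointing down it reaches from about 300 to 875 mm from the base axis. Payload 6.4 kg.
Tool frame: the origin (TCP) lies midway between the tips of the shut fingers; the grasp point (between the pads) lies 19 mm behind it; z points along the fingers, y is the line along which they close (so a half turn about z gives the same grasp; the last joint's range is limited). The gripper opens to 85 mm and grips with 20 to 120 N. Pads are 22 mm wide; open, the fingers measure 114 mm over their backs; the gripper's body (76 mm by 85 mm) begins 54 mm behind the grasp point. The pads swing forward as they close: fully open they stand 13 mm farther back than shut.
Start: joints at [-1.531, 0.181, 1.607, -0, 1.354, -0.206], TCP at [139.932, -557.728, 231.288] pointing down, gripper open.
Joint ranges: [-2.99, 2.99], [-0.89, 2.07], [0.3, 2.58], [-1.14, 4.28], [0, 2.63], [-3.12, 3.12]. Speed limits (rad/s): [2.57, 2.57, 3.01, 3.14, 3.14, 3.14].

INTERFACE

Orientations are given as a unit quaternion [x, y, z, w].
In Python, from workcell import * gives the robot as it stands.
- The arm moves only by the shell command python3 -m creep 'ROWS' [FORCE]. ROWS is JSON, a list that holds one entry, the list of rows, each a list of 5 numbers: the shift along the tool's x, y, z in mm, then the turn about the tool's z in rad, then the closure in counts, from 0 (fully open) to 255 (shut). A call has 1 to 10 rows; each row is the pose to reach, as a shift and turn from the pose commanded when the call began, along the tool's axes at that moment; what a row does not reach only later rows make up. A row lasts 1/8 s, in which the tool goes at most 62.5 mm and 10.7 degrees, less where a joint would pass 70% of its speed; a pose out of reach is approached as far as the arm can. A call with a gripper value outside its range is refused whole. The fingers move at their own pace and stop on an object; FORCE is the grip in N (left out, the last holds). Time passes only in rows, so rows that repeat a pose let the fingers close. It gives the time, the measured TCP pose, the force, the opening and the grip force at its end, in the units of the state.
- read_state(): the state, without advancing time (a new reading comes with each control period).
- grab_frame(name): name is "side" or "top"; returns a dict with "pixels" (400x640x3 uint8, blue, green, red), "intrinsics" (3x3 intrinsics, pixels), "k1" (the pictures are not rectified: a ray, as slopes to the right and down, at radius r is drawn at 1 + k1 r^2 times it, then the intrinsics apply), "world_from_camera" (4x4, takes a point from camera to world coordinates). Camera axes: x right, y down, z forward; pixel columns grow to the right and rows downward; lengths in mm; the calibration is good to about 2 mm. A picture is of the moment at which its call begins. There is no depth.
- hand_in(): hands the job in; it is judged then, once.
Trained networks look in a picture, given as the dict that the camera call returned (one of the last four; its "shot" number tells which), for a name from the list of things; names that differ only in an ending like _2 or _b are one class to them, and where a whole thing is asked for, a point or a joint stands for the part that bears it (a point fixed in the world has none). Each returns a list of dicts, best first, with "conf" (0 to 1); they miss things now and then, are a little off and sometimes report something else, mostly with a low value. They report only what shows in the picture. A call takes as long as a camera call.
- look_for(picture, query): "point" ([column, row] in pixels, amid what is visible of it).
- trace(picture, query): "mask" (400x640 bool, what is visible of it) and "point" ([column, row] in pixels, amid what is visible of it).
The state is a dict: "time_s": time; "qpos": joint angles; "qd": joint speeds; "tau": joint torques, N m; "tcp_pos": TCP position; "tcp_rot": TCP orientation; "wrist_force": force on the tool from outside, world axes, zero at the start; "moment": the same for the moment, N m; "width": finger opening in mm; "grip_force": force on a finger pad.
Only numpy, scipy, OpenCV 4.12 (cv2) and the standard library are available. Lean on these libraries where they do the work, as an engineer would, in place of code of your own. Each camera call takes 0.05 s, during which the arm holds its last target. There are 200 camera calls.

## Working session

There is one attempt and no reset: what is moved stays moved. The work goes in short steps, Python scripts to look and compute and a shell command to move; the robot and the scene stay as the last step left them, time stands still between calls to the robot, and variables do not carry over. Pictures are saved under pics/ and viewed, at most 14 in all, crops included, and the job is handed in when it is done.

```bash
ls; mkdir -p pics; cat > h.py <<'E'
from workcell import *
import numpy as np, cv2
from scipy.spatial.transform import Rotation as R
def ray(f,p):
    K=np.array(f["intrinsics"]);k=f["k1"]
    d=np.array([(p[0]-K[0,2])/K[0,0],(p[1]-K[1,2])/K[1,1]]);u=d.copy()
    for _ in range(20): u=d/(1+k*(u@u))
    T=np.array(f["world_from_camera"]); return T[:3,3],T[:3,:3]@np.array([u[0],u[1],1])
def onz(f,p,z):
    o,d=ray(f,p); return o+d*(z-o[2])/d[2]
def proj(f,P):
    T=np.linalg.inv(np.array(f["world_from_camera"]));c=T[:3,:3]@np.array(P,float)+T[:3,3];u=c[:2]/c[2]
    u=u*(1+f["k1"]*(u@u));K=np.array(f["intrinsics"]);return np.array([K[0,0]*u[0]+K[0,2],K[1,1]*u[1]+K[1,2]])
def tri(fs,ps):
    A=np.zeros((3,3));b=np.zeros(3)
    for f,p in zip(fs,ps):
        o,d=ray(f,p);d=d/np.linalg.norm(d);M=np.eye(3)-np.outer(d,d);A+=M;b+=M@o
    return np.linalg.solve(A,b)
E
python3 - <<'E'
from h import *
fs={n:grab_frame(n) for n in("top","side")}
for n,f in fs.items():
    cv2.imwrite(f"pics/{n}0.png",f["pixels"]);T=np.array(f["world_from_camera"]);print(n,T[:3,3].round(),T[:3,2].round(2))
    for q in ["handle_two","handle_three","handle_four","lock_two","lock_three","lock_four","spindle_two_tip","spindle_three_tip","spindle_four_tip","bolt_two_tip","bolt_three_tip","bolt_four_tip","rack","padlock","mortise_cylinder"]:
        r=look_for(f,q)[:2]
        z={'s':61,'h':17,'l':33,'b':15,'r':60,'p':17,'m':30}[q[0]]
        print(q,[(np.round(x["point"]),round(x["conf"],2),onz(f,x["point"],z)[:2].round()) for x in r])
s=read_state();print(s["tcp_pos"],s["tcp_rot"],s["time_s"],R.from_quat(s["tcp_rot"]).as_matrix().round(3))
E
```

```text
pics
top [ 252.  -25. 1187.] [ 0.2   0.01 -0.98]
handle_two [(array([224., 195.]), 0.57, array([493., 250.]))]
handle_three []
handle_four [(array([394., 218.]), 0.66, array([ 432., -215.]))]
lock_two [(array([390., 215.]), 0.97, array([ 437., -201.]))]
lock_three []
lock_four [(array([451., 216.]), 0.82, array([ 437., -366.]))]
spindle_two_tip []
spindle_three_tip [(array([319., 219.]), 0.39, array([421., -11.]))]
spindle_four_tip []
bolt_two_tip []
bolt_three_tip []
bolt_four_tip []
rack [(array([197., 172.]), 0.71, array([547., 318.])), (array([321., 217.]), 0.45, array([427., -18.]))]
padlock [(array([275., 224.]), 0.56, array([413., 108.]))]
mortise_cylinder []
side [-74. 917. 671.] [ 0.44 -0.76 -0.48]
handle_two [(array([253., 259.]), 0.46, array([504., 247.]))]
handle_three []
handle_four [(array([237., 278.]), 0.63, array([493., 325.]))]
lock_two [(array([357., 194.]), 0.8, array([ 409., -148.]))]
lock_three [(array([325., 222.]), 0.7, array([418.,  36.]))]
lock_four [(array([375., 168.]), 0.95, array([ 434., -346.]))]
spindle_two_tip []
spindle_three_tip [(array([329., 213.]), 0.49, array([409.,  28.]))]
spindle_four_tip [(array([380., 163.]), 0.46, array([ 414., -336.]))]
bolt_two_tip [(array([212., 260.]), 0.22, array([594., 301.]))]
bolt_three_tip []
bolt_four_tip [(array([376., 172.]), 0.4, array([ 431., -353.]))]
rack [(array([214., 259.]), 0.7, array([548., 336.]))]
padlock [(array([314., 245.]), 0.84, array([401., 124.]))]
mortise_cylinder [(array([362., 206.]), 0.41, array([367., -94.]))]
[ 139.94009708 -557.70978015  231.29284597] [ 9.92456019e-01  1.22601182e-01 -4.24894146e-06 -2.95943721e-05] 1.6 [[ 0.97   0.243 -0.   ]
 [ 0.243 -0.97   0.   ]
 [-0.    -0.    -1.   ]]
```

```bash
python3 - <<'E'
import cv2
a=cv2.imread("pics/top0.png")[130:280,140:500];b=cv2.imread("pics/side0.png")[120:330,160:440]
cv2.imwrite("pics/a.png",cv2.resize(a,None,fx=2.2,fy=2.2,interpolation=2));cv2.imwrite("pics/b.png",cv2.resize(b,None,fx=2.8,fy=2.8,interpolation=2))
E
```

```text
(no output)
```

View pics/a.png

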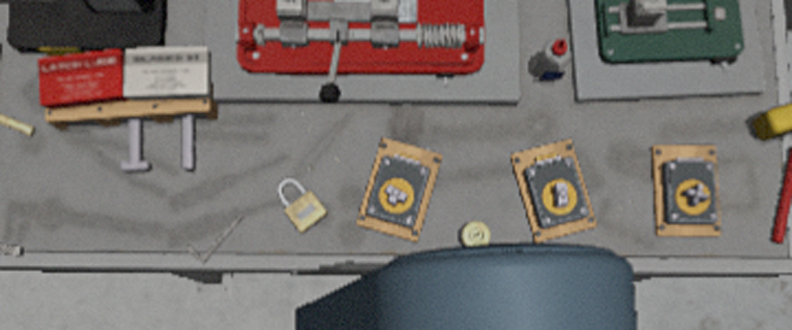

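View pics/b.png

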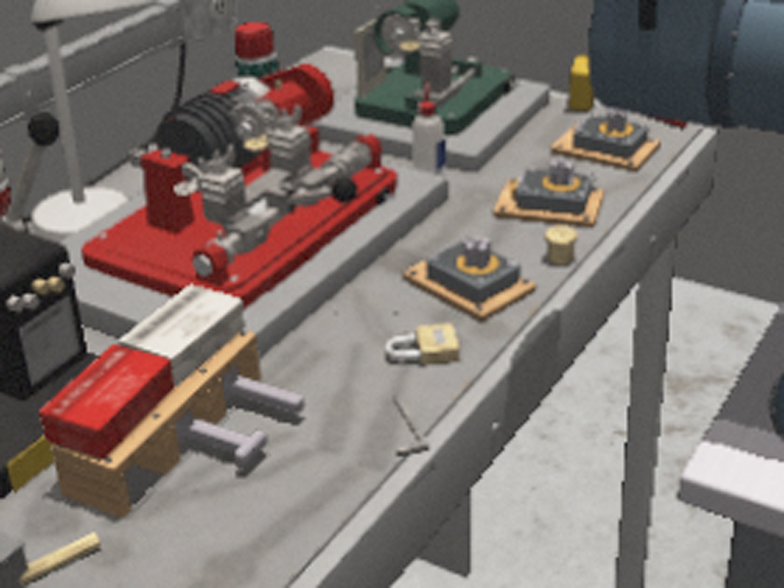

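The top picture shows handle_four (crossbar, crop 135,150) and handle_two (plain, crop 187,140) sticking out of the left rack. handle_three is absent. The locks from left to right are three (T), two (flat) and four (cross). The padlock is at crop 303,210 and the cylinder at 475,233. Next I'll take finer measurements.

```bash
python3 - <<'E'
from h import *
fs={n:grab_frame(n) for n in("top","side")}
big=[]
for n,f in fs.items():
    hsv=cv2.cvtColor(f["pixels"],cv2.COLOR_BGR2HSV)
    rose=cv2.inRange(hsv,(12,140,120),(24,255,255)); 
    for q,c in (("lock_two",(437,-201)),("lock_four",(437,-366))):
        p=proj(f,(*c,33)).astype(int)
        w=np.zeros_like(rose);w[p[1]-30:p[1]+30,p[0]-30:p[0]+30]=255
        k,l,st,ce=cv2.connectedComponentsWithStats(rose&w)
        i=1+np.argmax(st[1:,4]);
        pts=np.argwhere(l==i)[:,::-1].astype(np.float32)
        e=cv2.minEnclosingCircle(pts);h=cv2.convexHull(pts);m=cv2.moments(h);cc=(m["m10"]/m["m00"],m["m01"]/m["m00"])
        print(n,q,st[i],"hull",np.round(cc,1),onz(f,cc,33).round(1))
        t=trace(f,q)
        if t:
            mk=t[0]["mask"].astype(np.uint8);P=np.argwhere(mk)[:,::-1]
            W=np.array([onz(f,x,16 )[:2] for x in P],np.float32);print("  trace rect",[np.round(v,1) for v in cv2.minAreaRect(W)],round(t[0]["conf"],2))
        im=cv2.resize(f["pixels"][p[1]-22:p[1]+22,p[0]-22:p[0]+22],(390,390),interpolation=cv2.INTER_CUBIC);big.append(im);print("  crop org",p-22)
    for q in("handle_two","handle_four"):
        t=trace(f,q)
        for x in t[:2]:
            P=np.argwhere(x["mask"])[:,::-1];W=np.array([onz(f,v,24)[:2] for v in P],np.float32)
            print(n,q,round(x["conf"],2),len(P),[np.round(v,1) for v in cv2.minAreaRect(W)],W.min(0),W.max(0))
    im=f["pixels"]
    p=proj(f,(480,285,20)).astype(int);big.append(cv2.resize(im[p[1]-22:p[1]+22,p[0]-32:p[0]+32],(390,268),interpolation=cv2.INTER_CUBIC));print("rk org",p-[32,22])
cv2.imwrite("pics/c.png",np.vstack([np.hstack(big[0:2]),]));cv2.imwrite("pics/d.png",np.hstack([big[2],big[5]]))
E
```

```text
top lock_two [387 212  15  15  75] hull [393.8 218.9] [ 427.5 -212.    33. ]
  trace rect [array([ 439.8, -207.4]), array([113.8,  83.3]), np.float64(14.4)] 0.64
  crop org [367 193]
top lock_four [447 212  15  15  80] hull [453.8 219.4] [ 427.5 -373.5   33. ]
  trace rect [array([ 434.2, -384.1]), array([20.5, 23.8]), np.float64(26.4)] 0.67
  crop org [428 193]
top handle_four 0.72 201 [array([492.5, 319.2]), array([69.5, 32.9]), np.float64(9.4)] [457.64273 298.04968] [527.8334  331.22665]
rk org [179 177]
side lock_two [354 185  13   3  15] hull [360.2 185.9] [ 423.8 -202.9   33. ]
  trace rect [array([ 440.9, -217.2]), array([114. , 155.1]), np.float64(17.6)] 0.82
  crop org [334 163]
side lock_four [364 140   6   7  36] hull [366.8 143.2] [ 551.8 -539.3   33. ]
  trace rect [array([ 440.1, -216.9]), array([115.7, 154.2]), np.float64(14.3)] 0.73
  crop org [354 143]
side handle_two 0.8 229 [array([496.2, 260.3]), array([32.6, 88.7]), np.float64(88.5)] [452.00375 242.96312] [540.22766 276.03406]
side handle_four 0.67 303 [array([492.7, 323.7]), array([85.4, 41.8]), np.float64(2.0)] [449.45255 301.80676] [535.6561  343.43817]
rk org [219 247]
```

View pics/c.png

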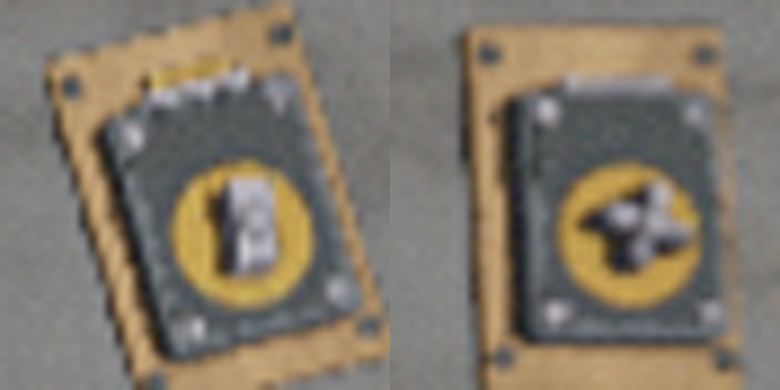

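View pics/d.png

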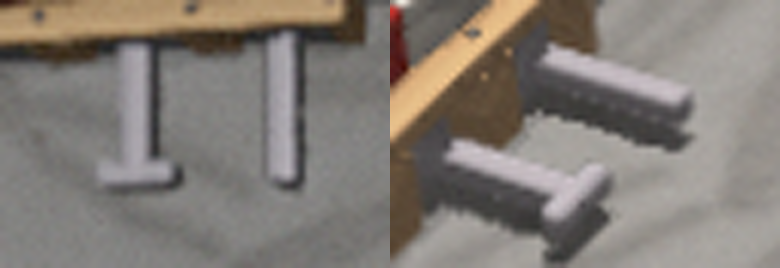

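The top view shows lock_two's rose at about pixel (393.8, 218.9), with its flat spindle nearly along x and its bolt partly out. Lock_four's rose is at (453.8, 219.4), with the cross turned about -18°. The shafts of handles four and two are at columns of about 201 and 225.

```bash
cat >> h.py <<'E'
def go(x,y,z,yaw=None):
    "print shift in tool axes to reach x,y,z with tool-x yaw (deg)"
    s=read_state();M=R.from_quat(s["tcp_rot"]).as_matrix();d=M.T@(np.array([x,y,z])-s["tcp_pos"])
    c=np.degrees(np.arctan2(M[1,0],M[0,0]))
    print("shift",d.round(1),"turn",None if yaw is None else round(np.radians(c-yaw),3),"now",np.round(s["tcp_pos"],1),"yaw",c.round(1),"tilt",M[2,2].round(4),"t",s["time_s"],"q6",round(s["qpos"][5],2))
E
python3 - <<'E'
from h import *
f=grab_frame("top")
for n,p in dict(four_a=(201.2,185),four_end=(200.7,207),two_a=(225.5,184),two_b=(225.2,204),two_end=(225.2,206.9),edgeL=(179,183.2),edgeR=(235,180.8)).items(): print(n,onz(f,p,24 if n[0]!='e' else 52).round(1))
g=grab_frame("side")
for n,p in dict(two_end=(219+(690-390)/6.094-.5,247+97/6.094),four_end=(219+(580-390)/6.094,247+200/6.094)).items(): print(n,onz(g,p,20).round(1))
go(460,250,230,0)
E
```

```text
four_a [519.3 314.8  24. ]
four_end [457.7 312.3  24. ]
two_a [522.6 247.6  24. ]
two_b [466.6 245.5  24. ]
two_end [458.5 245.1  24. ]
edgeL [517.5 367.2  52. ]
edgeR [525.1 215.8  52. ]
two_end [460.9 246.3  20. ]
four_end [459.5 318.3  20. ]
shift [ 507.  -705.6    1.3] turn 0.246 now [ 140.  -557.7  231.3] yaw 14.1 tilt -1.0 t 2.2 q6 -0.21
```

```bash
python3 -m creep '[[[36,-46,5,0,130],[72,-93,10,0.02,130],[107,-139,16,0.04,130],[142,-186,20,0.06,130],[178,-232,24,0.08,130],[213,-278,28,0.1,130],[249,-325,32,0.12,130],[284,-371,36,0.14,130],[320,-417,40,0.16,130],[355,-464,45,0.18,130]]]' 100; python3 -m creep '[[[36,-46,5,0.01,130],[72,-93,10,0.02,130],[107,-139,16,0.03,130],[142,-186,20,0.03,130],[178,-232,30,0.03,130],[178,-232,35,0.03,130],[178,-232,35,0.03,130]]]'; python3 -c "
from h import *
go(488,246.5,60,2);print(read_state()['width'])"
```

```text
time_s: 3.45
tcp_pos: [372.2, -19.6, 186.8]
tcp_rot: [0.999, 0.032, 0.001, 0.001]
wrist_force: [0.1, -0.5, 0.6]
width: 41.9
grip_force: 0.0
time_s: 4.32
tcp_pos: [532.8, 221.7, 150.3]
tcp_rot: [1.0, 0.018, -0.001, 0.0]
wrist_force: [-0.2, 0.2, -0.3]
width: 42.0
grip_force: 0.0
shift [-43.7 -26.4  90.4] turn 0.002 now [532.8 221.7 150.3] yaw 2.1 tilt -1.0 t 4.325 q6 1.72
42.02326056786069
```

```bash
python3 -m creep '[[[-44,-26,20,0,130],[-44,-26,70,0,130],[-44,-26,110,0,130],[-44,-26,110,0,130]]]'; python3 - <<'E'
from h import *
f=grab_frame("side");p=proj(f,(480,260,30)).astype(int)
cv2.imwrite("pics/e.png",cv2.resize(f["pixels"][p[1]-50:p[1]+50,p[0]-60:p[0]+60],(720,600),interpolation=2))
go(488,246.5,4,2)
E
```

```text
time_s: 4.82
tcp_pos: [486.0, 244.5, 39.3]
tcp_rot: [1.0, 0.017, -0.003, 0.001]
wrist_force: [-0.3, 0.5, 0.3]
width: 42.1
grip_force: 0.0
shift [ 0.1 -1.3 37.5] turn -0.0 now [488.1 245.2  41.5] yaw 2.0 tilt -1.0 t 4.875 q6 1.78
```

View pics/e.png

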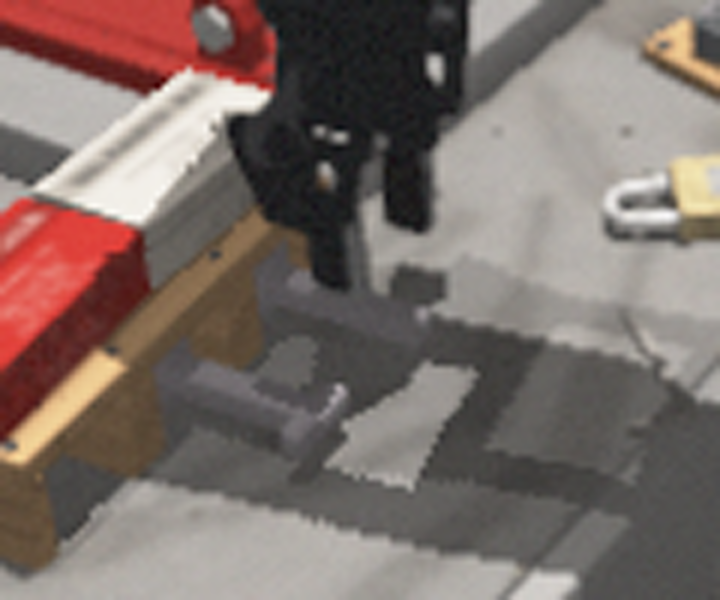

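Both fingers straddle handle_two's lever, the near one at crop (335,280) and the far one at (410,225), so I'll go down and grip.

```bash
python3 -m creep '[[[0,-1,20,0,130],[0,-1,36,0,130],[0,-1,37,0,130],[0,-1,37,0,255],[0,-1,37,0,255],[0,-1,37,0,255],[0,-1,37,0,255]]]' 60; python3 -m creep '[[[-10,0,0,0,255],[-30,0,0,0,255],[-55,0,0,0,255],[-80,0,0,0,255],[-80,0,0,0,255]]]'
```

```text
time_s: 5.75
tcp_pos: [489.8, 249.0, 5.5]
tcp_rot: [1.0, 0.018, 0.001, -0.001]
wrist_force: [-0.1, 6.8, -0.2]
width: 12.3
grip_force: 57.4
time_s: 6.38
tcp_pos: [407.2, 244.6, 4.9]
tcp_rot: [1.0, 0.018, -0.001, 0.0]
wrist_force: [-3.3, -1.3, 5.4]
width: 12.9
grip_force: 61.0
```

```bash
python3 -m creep '[[[-40,0,0,0,255],[-40,0,0,0,255],[-40,0,0,0,90],[-40,0,0,0,90],[-40,0,0,0,90],[-40,0,0,0,90],[-10,0,0,0,90],[20,0,0,0,90],[26,0,0,0,90],[26,0,0,0,90]]]'; python3 - <<'E'
from h import *
f=grab_frame("side");p=proj(f,(420,250,30)).astype(int)
cv2.imwrite("pics/f.png",cv2.resize(f["pixels"][p[1]-50:p[1]+50,p[0]-60:p[0]+60],(720,600),interpolation=2))
go(434,247,4,2);print(p-[60,50],read_state()["width"])
E
```

```text
time_s: 7.62
tcp_pos: [434.1, 245.2, 3.9]
tcp_rot: [1.0, 0.018, -0.001, 0.0]
wrist_force: [-0.9, -0.0, -0.4]
width: 55.6
grip_force: 0.0
shift [ 0.6 -1.8 -0.2] turn 0.001 now [433.4 245.2   3.8] yaw 2.0 tilt -1.0 t 7.675 q6 1.81
[220 215] 54.98552522546802
```

View pics/f.png

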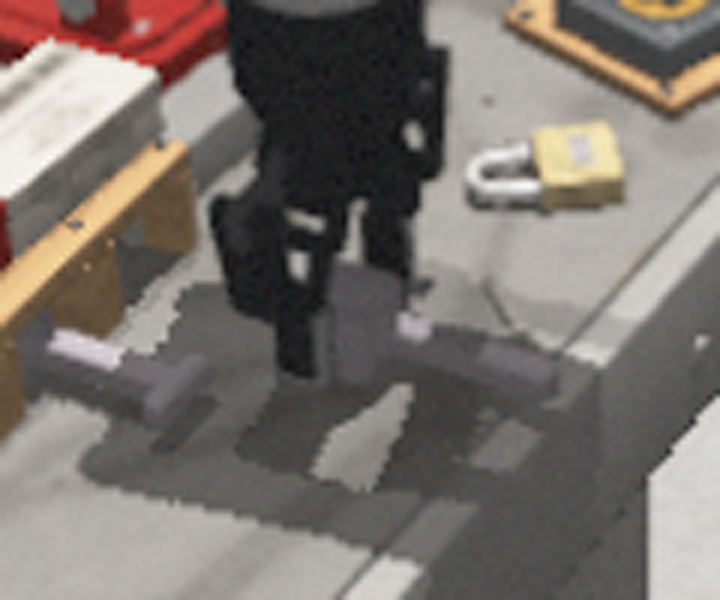

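The fingers straddle the hub, with the near finger at (300,345) and the hub at (360,330). The lever end is at about (550,372).

```bash
python3 - <<'E'
from h import *
f=grab_frame("side")
for p in((220+552/6-.5,215+368/6-.5),):
  print(onz(f,p,17).round(1))
for P in((340,243,17),(453,264,30),(453,264,0),(415,264,30),(415,264,0),(415,226,30)): print(P,(proj(f,P)+.5-[220,215])*6)
for q in("handle_two",):
  for t in trace(f,q)[:1]:
    m=np.argwhere(t["mask"])[:,::-1];W=np.array([onz(f,v,24)[:2] for v in m],np.float32);print(t["conf"],cv2.minAreaRect(W),W.min(0))
E
```

```text
[344.9 234.1  17. ]
(340, 243, 17) [551.20496763 384.86489677]
(453, 264, 30) [277.90559497 300.28831008]
(453, 264, 0) [283.58594095 359.56071383]
(415, 264, 30) [357.33992532 329.43515634]
(415, 264, 0) [361.94711658 389.20755554]
(415, 226, 30) [410.56764105 277.39245497]
0.87 ((396.11346435546875, 257.1125793457031), (56.443790435791016, 117.44934844970703), 78.27320861816406) [335.4677  221.70453]
```

```bash
python3 -m creep '[[[0,0,-30,0,90],[0,0,-50,-0.18,90],[0,0,-50,-0.36,90],[0,0,-50,-0.54,90],[0,0,-50,-0.72,90],[0,0,-50,-0.9,90],[0,0,-50,-1.08,90],[0,0,-50,-1.26,90],[0,0,-50,-1.44,90],[0,0,-50,-1.571,90]]]' 20; python3 -c "
from h import *
go(435,246,21,92)"
```

```text
time_s: 9.02
tcp_pos: [433.7, 245.4, 54.1]
tcp_rot: [0.692, 0.722, -0.0, -0.0]
wrist_force: [0.2, 0.3, -0.5]
width: 55.3
grip_force: 0.0
shift [ 0.5  1.4 33.1] turn 0.007 now [433.7 245.4  54.1] yaw 92.4 tilt -1.0 t 9.025 q6 0.23
```

```bash
python3 -m creep '[[[0,2,20,0.006,90],[0,2,32,0.006,90],[0,2,33,0.006,90],[0,2,33,0.006,160],[0,2,33,0.006,160],[0,2,33,0.006,160],[0,2,33,0.006,160],[0,2,33,0.006,160]]]' 20; python3 -c "
from h import *
go(435,246,21,92);s=read_state();print(s['width'],s['grip_force'],s['wrist_force'])"
```

```text
time_s: 10.02
tcp_pos: [437.3, 245.8, 22.6]
tcp_rot: [0.696, 0.718, 0.001, 0.0]
wrist_force: [-1.8, -0.5, 6.1]
width: 37.4
grip_force: 29.5
shift [ 0.2 -2.3  1.6] turn -0.005 now [437.3 245.8  22.6] yaw 91.7 tilt -1.0 t 10.025 q6 0.24
37.42449625262549 29.455888013894764 [-1.77531892 -0.51224776  6.14801359]
```

```bash
python3 -m creep '[[[0,0,0,0,90],[0,0,0,0,90],[0,0,-33,0.1,90],[0,0,-33,0.28,90],[0,0,-33,0.46,90],[0,0,-33,0.64,90],[0,0,-33,0.82,90],[0,0,-33,1.0,90],[0,0,-33,1.18,90],[0,0,-33,1.36,90]]]' 20; python3 -m creep '[[[0,0,0,0.18,90],[0,0,0,0.21,90],[0,0,0,0.21,90]]]'; python3 -c "
from h import *
go(437.3,246,6,2)"
```

```text
time_s: 11.28
tcp_pos: [436.7, 245.4, 54.2]
tcp_rot: [0.993, 0.117, -0.0, 0.0]
wrist_force: [0.9, -0.2, 0.1]
width: 55.0
grip_force: 0.0
time_s: 11.65
tcp_pos: [436.8, 245.4, 54.3]
tcp_rot: [1.0, 0.017, -0.0, 0.0]
wrist_force: [0.4, 0.6, -0.8]
width: 55.0
grip_force: 0.0
shift [ 0.6 -0.6 48.3] turn -0.001 now [436.8 245.4  54.3] yaw 1.9 tilt -1.0 t 11.65 q6 1.81
```

```bash
python3 -m creep '[[[0.5,0,25,0,90],[0.5,0,46,0,90],[0.5,0,48,0,90],[0.5,0,48,0,255],[0.5,0,48,0,255],[0.5,0,48,0,255],[0.5,0,48,0,255],[0.5,0,48,0,255]]]' 90; python3 -m creep '[[[0,0,-40,0,255],[0,0,-90,0,255],[0,0,-124,0,255],[0,0,-124,0,255]]]';python3 -c "
from h import *
go(427.5,-212,100,4);print(read_state()['width'])"
```

```text
time_s: 12.65
tcp_pos: [438.0, 245.7, 7.1]
tcp_rot: [1.0, 0.016, 0.001, -0.0]
wrist_force: [-1.2, -0.6, 6.8]
width: 36.2
grip_force: 90.6
time_s: 13.15
tcp_pos: [439.2, 246.1, 132.8]
tcp_rot: [1.0, 0.015, 0.003, -0.001]
wrist_force: [-0.2, -0.2, -2.5]
width: 36.1
grip_force: 91.4
shift [-26.1 457.5  32. ] turn -0.039 now [439.2 246.1 132.8] yaw 1.8 tilt -1.0 t 13.15 q6 1.81
36.13583021824199
```

```bash
python3 -m creep '[[[-3,57,0,0,255],[-6,114,0,0,255],[-9,171,0,0,255],[-13,228,0,0,255],[-16,285,0,0,255],[-19,342,0,0,255],[-22,400,0,0,255],[-26,457,0,0,255],[-26,457,0,-0.03,255],[-26,457,0,-0.03,255]]]'; python3 - <<'E'
from h import *
g=grab_frame("top");g["pixels"]=cv2.imread("pics/top0.png")
for c in((427.5,-212),(427.5,-373.5)):
    # rectify patch at z=61 (tip level): world grid 40x40mm, 0.25mm
    n=160;xs=np.linspace(25,-25,n);m=np.array([[proj(g,(c[0]+a,c[1]+b,59)) for b in xs] for a in xs],np.float32)
    im=cv2.remap(g["pixels"],m[...,0],m[...,1],cv2.INTER_CUBIC);hsv=cv2.cvtColor(im,cv2.COLOR_BGR2HSV)
    cv2.imwrite("pics/r%d.png"%(-c[1]),cv2.resize(im,(400,400)))
    mk=((hsv[...,1]<70)&(hsv[...,2]>125)).astype(np.uint8)
    k,l,st,ce=cv2.connectedComponentsWithStats(mk);i=l[n//2,n//2]
    if i==0:i=1+np.argmax(st[1:,4])
    P=np.argwhere(l==i)*50/(n-1);W=np.c_[25-P[:,0],25-P[:,1]]
    print(c,"centroid off",W.mean(0).round(2),cv2.minAreaRect(W.astype(np.float32)))
    d=W-W.mean(0);S=np.cov(d.T);w,v=np.linalg.eigh(S);print(w,np.degrees(np.arctan2(v[1,1],v[0,1])))
    r=np.hypot(*d.T);a=np.arctan2(d[:,1],d[:,0]);z=np.sum(r**4*np.exp(4j*a));print("4fold yaw",np.degrees(np.angle(z))/4)
a,b=cv2.imread("pics/r212.png"),cv2.imread("pics/r373.png");cv2.imwrite("pics/r.png",np.hstack([a,b]))
go(427.5,-212,100,4)
E
```

```text
time_s: 14.4
tcp_pos: [424.1, -211.0, 128.3]
tcp_rot: [1.0, 0.03, -0.001, -0.002]
wrist_force: [0.5, 0.6, -2.5]
width: 36.3
grip_force: 91.8
(427.5, -212) centroid off [-0.72  0.35] ((-1.605851173400879, 0.6265354156494141), (29.350194931030273, 13.689290046691895), 4.085616111755371)
[12.20865666 66.95290153] -177.11570562094408
4fold yaw -0.5956018094871007
(427.5, -373.5) centroid off [ 3.36 -4.59] ((4.667166233062744, -6.787470817565918), (15.238462448120117, 15.989434242248535), 84.2894058227539)
[ 8.91927132 23.90709189] -162.43663790372705
4fold yaw -43.975194496550564
shift [ 3.1  1.7 28.7] turn -0.009 now [ 424.4 -210.5  128.7] yaw 3.5 tilt -1.0 t 14.45 q6 0.8
```

View pics/r.png

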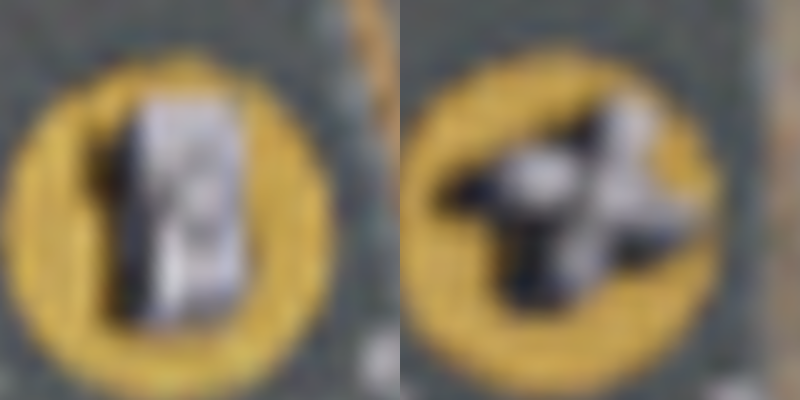

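Lock_two's flat is at yaw ≈3°, centred at (193,190) in the left patch. Lock_four's cross is at yaw ≈-19°, centred at (590,195). Lowering now.

```bash
python3 -m creep '[[[3,1,25,0.008,255],[3,1,50,0.008,255],[3,1,56,0.008,255],[3,1,58,0.008,255],[3,1,60,0.008,255],[3,1,60,0.008,255]]]'; python3 -c "
from h import *
go(427.5,-211.5,64,3);print(read_state()['wrist_force'])"; python3 -m creep '[[[0,0,2,0,255],[0,0,4,0,255],[0,0,4,0,255]]]';python3 -m creep '[[[0,0,2,0,255],[0,0,4,0,255],[0,0,4,0,255]]]'
```

```text
time_s: 15.2
tcp_pos: [428.9, -213.2, 70.9]
tcp_rot: [1.0, 0.026, 0.0, 0.0]
wrist_force: [0.2, 0.0, -2.3]
width: 36.4
grip_force: 91.7
shift [-1.3 -1.7  6.9] turn 0.001 now [ 428.9 -213.2   70.9] yaw 3.0 tilt -1.0 t 15.2 q6 0.81
[ 0.16278635  0.01052697 -2.31623589]
time_s: 15.58
tcp_pos: [428.3, -212.8, 66.1]
tcp_rot: [1.0, 0.026, -0.0, -0.0]
wrist_force: [0.0, -0.1, -2.9]
width: 36.1
grip_force: 91.7
time_s: 15.95
tcp_pos: [428.7, -212.9, 63.3]
tcp_rot: [1.0, 0.026, 0.0, -0.0]
wrist_force: [-3.4, 4.0, 10.0]
width: 36.2
grip_force: 93.6
```

```bash
python3 -m creep '[[[-0.7,-0.7,0,0,255],[-1.3,-1.5,0,0,255],[-1.3,-1.5,2,0,255],[-1.3,-1.5,2,0,255]]]'
```

```text
time_s: 16.45
tcp_pos: [427.2, -211.1, 60.0]
tcp_rot: [1.0, 0.026, 0.0, -0.0]
wrist_force: [3.1, 3.1, -0.9]
width: 36.4
grip_force: 92.0
```

```bash
python3 -m creep '[[[0,0,2,0,255],[0,0,4,0,255],[0,0,4,0,255]]]'
```

```text
time_s: 16.82
tcp_pos: [427.4, -211.0, 55.9]
tcp_rot: [1.0, 0.026, 0.0, -0.0]
wrist_force: [4.5, 3.9, -1.7]
width: 36.4
grip_force: 92.1
```

It's on the teeth and going down, so I'll slide it home.

```bash
python3 -m creep '[[[0.5,-0.4,4,0,255],[0.5,-0.4,8,0,255],[0.5,-0.4,12,0,255],[0.5,-0.4,15,0,255],[0.5,-0.4,17,0,255],[0.5,-0.4,18,0,255],[0.5,-0.4,18,0,255]]]'
```

```text
time_s: 17.7
tcp_pos: [427.6, -210.9, 40.1]
tcp_rot: [1.0, 0.027, -0.0, -0.0]
wrist_force: [-5.4, 10.0, 24.3]
width: 36.2
grip_force: 95.4
```

```bash
python3 -m creep '[[[0,0,-1.5,0,255],[0,0,-1.5,-0.1,255],[0,0,-1.5,-0.2,255],[0,0,-1.5,-0.3,255],[0,0,-1.5,-0.4,255],[0,0,-1.5,-0.5,255],[0,0,-1.5,-0.55,255],[0,0,-1.5,-0.55,255]]]';  python3 -c "
from h import *
go(427.5,-211.5,64,3);print(read_state()['wrist_force'],read_state()['moment'])";python3 -m creep '[[[0,0,0,-0.05,255],[0,0,0,-0.1,255],[0,0,0,-0.1,255]]]';  python3 -c "
from h import *
go(427.5,-211.5,64,3);print(read_state()['wrist_force'],read_state()['moment'])"
```

```text
time_s: 18.7
tcp_pos: [428.1, -211.2, 40.1]
tcp_rot: [0.955, 0.297, 0.0, 0.0]
wrist_force: [3.5, 6.0, 3.3]
width: 36.0
grip_force: 92.6
shift [ -0.6  -0.  -23.9] turn 0.551 now [ 428.1 -211.2   40.1] yaw 34.6 tilt -1.0 t 18.7 q6 0.26
[3.54368457 6.0022814  3.34884652] [ 0.86674428 -0.49998375  0.04956268]
time_s: 19.08
tcp_pos: [428.1, -211.3, 40.1]
tcp_rot: [0.939, 0.344, 0.0, 0.0]
wrist_force: [3.7, 3.9, 2.7]
width: 36.3
grip_force: 92.5
shift [ -0.6  -0.2 -23.9] turn 0.651 now [ 428.1 -211.3   40.1] yaw 40.3 tilt -1.0 t 19.075 q6 0.16
[3.68378774 3.91296316 2.73360359] [ 0.75511821 -0.57359007  0.01275213]
```

```bash
for i in 1; do python3 -m creep '[[[0,0,0,-0.04,255],[0,0,0,-0.04,255]]]' ;  python3 -c "
from h import *
go(427.5,-211.5,64,3);print(read_state()['wrist_force'],read_state()['moment'])"; python3 -m creep '[[[0,0,0,-0.04,255],[0,0,0,-0.04,255]]]';  python3 -c "
from h import *
go(427.5,-211.5,64,3);print(read_state()['wrist_force'],read_state()['moment'])
f=grab_frame('top');p=proj(f,(470,-212,33)).astype(int);g=grab_frame('side');q=proj(g,(450,-212,33)).astype(int)
cv2.imwrite('pics/g.png',np.hstack([cv2.resize(f['pixels'][p[1]-25:p[1]+25,p[0]-25:p[0]+25],(400,400),interpolation=2),cv2.resize(g['pixels'][q[1]-25:q[1]+25,q[0]-25:q[0]+25],(400,400),interpolation=2)]))
";done
```

```text
time_s: 19.32
tcp_pos: [428.2, -211.3, 40.2]
tcp_rot: [0.932, 0.363, 0.0, 0.0]
wrist_force: [4.0, 3.2, 1.8]
width: 36.2
grip_force: 92.5
shift [ -0.6  -0.3 -23.9] turn 0.69 now [ 428.2 -211.3   40.2] yaw 42.6 tilt -1.0 t 19.325 q6 0.12
[4.03328466 3.21029839 1.79901991] [ 0.71260802 -0.61145349  0.04127749]
time_s: 19.58
tcp_pos: [428.3, -211.3, 40.2]
tcp_rot: [0.925, 0.381, 0.001, 0.0]
wrist_force: [4.2, 3.7, 2.5]
width: 36.5
grip_force: 92.6
shift [ -0.6  -0.4 -23.8] turn 0.729 now [ 428.3 -211.3   40.2] yaw 44.8 tilt -1.0 t 19.575 q6 0.08
[4.15211027 3.71155858 2.47993513] [ 0.6943467  -0.57961827 -0.52957806]
```

View pics/g.png

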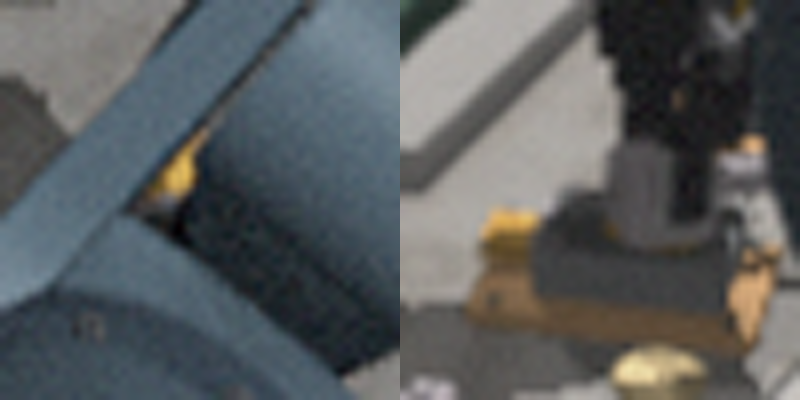

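The bolt stands out on the left of the case (side crop 510,230), the hub sits on the rose, and the moment shows the stop. I'll release and go for handle_four.

```bash
python3 -m creep '[[[0,0,0,0,90],[0,0,0,0,90],[0,0,0,0,90],[0,0,-20,0,90],[0,0,-60,0,110],[0,0,-110,0,130],[0,0,-110,0,130]]]' 60; python3 - <<'E'
from h import *
f=grab_frame("top")
for q in("handle_four","handle_two"):
  for t in trace(f,q)[:2]:
    P=np.argwhere(t["mask"])[:,::-1];W=np.array([onz(f,v,24)[:2] for v in P],np.float32);print(q,t["conf"],cv2.minAreaRect(W),W.min(0),W.max(0))
go(488,314,150,2)
E
```

```text
time_s: 20.55
tcp_pos: [429.9, -213.2, 154.0]
tcp_rot: [0.924, 0.382, 0.002, 0.004]
wrist_force: [-0.9, 0.2, -0.4]
width: 41.5
grip_force: 0.0
handle_four 0.71 ((490.4475402832031, 319.93170166015625), (67.48870849609375, 35.20326614379883), 14.510504722595215) [457.6212 295.47  ] [525.0159  331.22665]
handle_two 0.55 ((449.26568603515625, -210.38235473632812), (3.926511287689209, 0.0), 134.90301513671875) [ 447.8798  -211.77293] [ 450.65155 -208.99178]
shift [ 413.3 -328.9   -0.8] turn 0.748 now [ 426.9 -210.7  148.9] yaw 44.8 tilt -1.0 t 20.7 q6 0.08
```

```bash
python3 -m creep '[[[46,-37,0,0.08,130],[92,-73,0,0.16,130],[138,-110,0,0.25,130],[184,-147,0,0.33,130],[230,-183,0,0.42,130],[276,-220,0,0.5,130],[322,-256,0,0.58,130],[368,-293,0,0.66,130],[413,-330,0,0.748,130],[413,-330,0,0.748,130]]]'; python3 -c "
from h import *
go(488,315,5,2)"
```

```text
time_s: 21.95
tcp_pos: [486.0, 317.2, 147.3]
tcp_rot: [1.0, 0.019, -0.002, 0.0]
wrist_force: [-1.1, 0.2, -0.7]
width: 41.8
grip_force: 0.0
shift [  2.4   2.2 142.3] turn 0.004 now [486.  317.2 147.3] yaw 2.2 tilt -1.0 t 21.95 q6 1.91
```

```bash
python3 -m creep '[[[2,1,40,0,130],[2,1,90,0,130],[2,1,125,0,130],[2,1,142,0,130],[2,1,142,0,255],[2,1,142,0,255],[2,1,142,0,255],[2,1,142,0,255]]]' 60; python3 -m creep '[[[-10,0,0,0,255],[-40,0,0,0,255],[-80,0,0,0,255],[-120,0,0,0,255],[-120,0,0,0,255]]]'; python3 -m creep '[[[0,0,0,0,90],[0,0,0,0,90],[0,0,0,0,90],[30,0,0,0,90],[60,0,0,0,90],[68,0,0,0,90],[68,0,0,0,90]]]' 20; python3 - <<'E'
from h import *
f=grab_frame("side");p=proj(f,(420,310,30)).astype(int)
cv2.imwrite("pics/i.png",cv2.resize(f["pixels"][p[1]-50:p[1]+50,p[0]-60:p[0]+60],(720,600),interpolation=2))
go(434,315,5,2)
E
```

```text
time_s: 22.95
tcp_pos: [490.4, 314.5, 9.2]
tcp_rot: [1.0, 0.018, 0.001, -0.001]
wrist_force: [-0.4, 4.9, -3.7]
width: 12.6
grip_force: 58.4
time_s: 23.58
tcp_pos: [366.9, 308.8, 8.5]
tcp_rot: [1.0, 0.018, -0.001, 0.0]
wrist_force: [-0.4, -0.0, -1.5]
width: 12.5
grip_force: 58.4
time_s: 24.45
tcp_pos: [437.4, 311.1, 7.4]
tcp_rot: [1.0, 0.017, -0.0, 0.0]
wrist_force: [0.4, -0.2, 0.7]
width: 55.1
grip_force: 0.0
shift [-2.4 -4.   2.3] turn -0.0 now [436.6 311.1   7.3] yaw 2.0 tilt -1.0 t 24.5 q6 1.93
```

View pics/i.png

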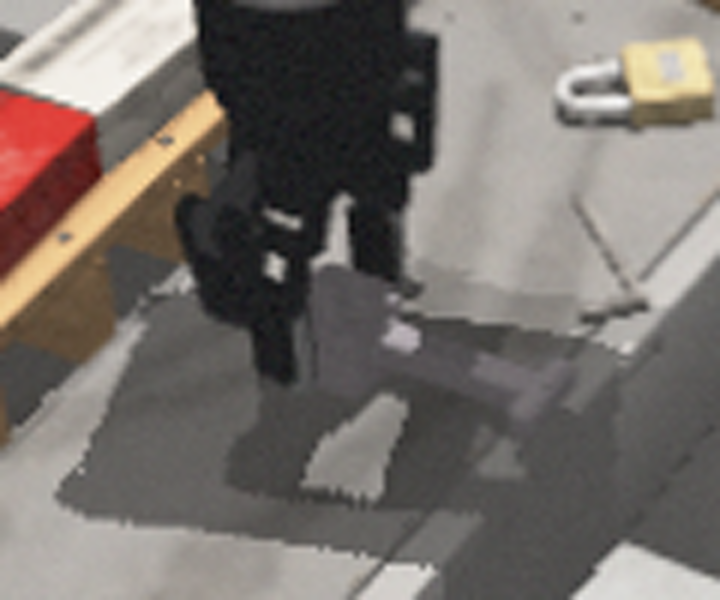

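The hub at (350,325) lies between the fingers with its lever toward the robot. I'll centre it along x as before.

```bash
python3 -m creep '[[[0,0,-30,0,90],[0,0,-47,-0.18,90],[0,0,-47,-0.36,90],[0,0,-47,-0.54,90],[0,0,-47,-0.72,90],[0,0,-47,-0.9,90],[0,0,-47,-1.08,90],[0,0,-47,-1.26,90],[0,0,-47,-1.44,90],[0,0,-47,-1.571,90]]]' 20;python3 -m creep '[[[0,0,20,0,90],[0,0,32,0,90],[0,0,33,0,90],[0,0,33,0,160],[0,0,33,0,160],[0,0,33,0,160],[0,0,33,0,160],[0,0,33,0,160]]]' 20; python3 -c "
from h import *
go(435,311,21,92);s=read_state();print(s['width'],s['grip_force'],s['wrist_force'])"
```

```text
time_s: 25.75
tcp_pos: [436.0, 311.4, 54.4]
tcp_rot: [0.693, 0.721, -0.001, -0.0]
wrist_force: [-0.5, 0.6, -0.4]
width: 54.8
grip_force: 0.0
time_s: 26.75
tcp_pos: [437.9, 311.8, 22.8]
tcp_rot: [0.695, 0.719, 0.0, -0.0]
wrist_force: [-3.1, -0.0, 6.6]
width: 37.3
grip_force: 29.2
shift [-0.7 -2.9  1.8] turn 0.0 now [437.9 311.8  22.8] yaw 92.0 tilt -1.0 t 26.75 q6 0.36
37.254076376115634 29.21095445752144 [-3.13327460e+00 -5.16433232e-03  6.62357270e+00]
```

```bash
python3 -m creep '[[[0,0,0,0,90],[0,0,0,0,90],[0,0,-33,0.1,90],[0,0,-33,0.28,90],[0,0,-33,0.46,90],[0,0,-33,0.64,90],[0,0,-33,0.82,90],[0,0,-33,1.0,90],[0,0,-33,1.18,90],[0,0,-33,1.36,90]]]' 20; python3 -m creep '[[[0,0,0,0.18,90],[0,0,0,0.21,90],[0,0,0,0.21,90]]]'; python3 -c "
from h import *
go(437.9,311.5,6.5,2)"
```

```text
time_s: 28.0
tcp_pos: [437.7, 311.3, 54.7]
tcp_rot: [0.993, 0.12, -0.0, 0.0]
wrist_force: [0.8, 0.6, -0.4]
width: 55.5
grip_force: 0.0
time_s: 28.38
tcp_pos: [437.7, 311.4, 54.7]
tcp_rot: [1.0, 0.019, -0.0, 0.0]
wrist_force: [-0.7, 0.1, 1.0]
width: 55.6
grip_force: 0.0
shift [ 0.2 -0.1 48.2] turn 0.004 now [437.7 311.4  54.7] yaw 2.2 tilt -1.0 t 28.375 q6 1.93
```

```bash
python3 -m creep '[[[0,0,25,0,90],[0,0,46,0,90],[0,0,48,0,90],[0,0,48,0,255],[0,0,48,0,255],[0,0,48,0,255],[0,0,48,0,255],[0,0,48,0,255]]]' 90; python3 -m creep '[[[0,0,-40,0,255],[0,0,-90,0,255],[0,0,-124,0,255],[0,0,-124,0,255]]]';python3 -c "
from h import *
go(428,-372.6,132,-19);print(read_state()['width'])"
```

```text
time_s: 29.38
tcp_pos: [438.4, 311.7, 7.6]
tcp_rot: [1.0, 0.018, 0.001, -0.0]
wrist_force: [-1.5, -0.8, 5.8]
width: 36.5
grip_force: 90.9
time_s: 29.88
tcp_pos: [439.5, 312.3, 133.5]
tcp_rot: [1.0, 0.018, 0.003, -0.001]
wrist_force: [-0.3, -0.6, -2.9]
width: 36.5
grip_force: 91.0
shift [-3.61e+01  6.84e+02 -2.00e-01] turn 0.368 now [439.5 312.3 133.5] yaw 2.1 tilt -1.0 t 29.875 q6 1.93
36.54220935068643
```

```bash
python3 -m creep '[[[-3,57,0,0.03,255],[-6,114,0,0.06,255],[-9,171,0,0.09,255],[-12,228,0,0.12,255],[-15,285,0,0.15,255],[-18,342,0,0.18,255],[-21,399,0,0.21,255],[-24,456,0,0.24,255],[-27,513,0,0.27,255],[-27,513,0,0.28,255]]]'; python3 -c "
from h import *
go(428,-372.6,132,-19)"
```

```text
time_s: 31.12
tcp_pos: [428.0, -205.4, 129.1]
tcp_rot: [0.992, -0.125, -0.001, -0.0]
wrist_force: [-0.6, 0.3, -2.4]
width: 36.1
grip_force: 91.4
shift [ 41.4 162.   -2.9] turn 0.082 now [ 428.  -205.4  129.1] yaw -14.3 tilt -1.0 t 31.125 q6 1.12
```

```bash
python3 -m creep '[[[14,54,0,0.03,255],[28,108,0,0.06,255],[41,161,0,0.082,255],[41,161,0,0.082,255],[41,161,0,0.082,255]]]'; python3 -c "
from h import *
go(428,-372.6,71,-19)"
```

```text
time_s: 31.75
tcp_pos: [429.3, -366.3, 128.8]
tcp_rot: [0.987, -0.162, -0.001, -0.002]
wrist_force: [-0.1, -0.2, -2.5]
width: 36.1
grip_force: 91.7
shift [ 1.   6.6 57.8] turn 0.006 now [ 429.3 -366.3  128.8] yaw -18.7 tilt -1.0 t 31.75 q6 0.98
```

```bash
python3 -m creep '[[[1,5,20,0.005,255],[1,5,40,0.005,255],[1,5,54,0.005,255],[1,5,57,0.005,255],[1,5,57,0.005,255],[1,5,57,0.005,255]]]'; python3 -c "
from h import *
go(428,-372.6,71,-19);print(read_state()['wrist_force'])"
```

```text
time_s: 32.5
tcp_pos: [429.7, -373.9, 74.6]
tcp_rot: [0.986, -0.165, 0.001, 0.001]
wrist_force: [0.4, 0.9, -1.9]
width: 36.4
grip_force: 91.7
shift [-2.  -0.7  3.6] turn 0.001 now [ 429.7 -373.9   74.6] yaw -19.0 tilt -1.0 t 32.5 q6 0.98
[ 0.4324662   0.88405757 -1.92862164]
```

```bash
python3 -m creep '[[[-2,-1,3,0,255],[-2,-1,6,0,255],[-2,-1,8,0,255],[-2,-1,9,0,255],[-2,-1,9,0,255]]]'; python3 -m creep '[[[0,0,2,0,255],[0,0,3,0,255],[0,0,3,0,255]]]'
```

```text
time_s: 33.12
tcp_pos: [427.7, -372.0, 64.8]
tcp_rot: [0.986, -0.165, 0.0, 0.0]
wrist_force: [-0.2, -1.7, -2.4]
width: 36.0
grip_force: 91.7
time_s: 33.5
tcp_pos: [428.4, -372.4, 62.3]
tcp_rot: [0.986, -0.165, 0.001, 0.001]
wrist_force: [3.3, -1.1, -0.5]
width: 36.3
grip_force: 91.9
```

```bash
python3 -m creep '[[[0.2,0,2,0,255],[0.4,0,4,0,255],[0.4,0,4,0,255]]]'
```

```text
time_s: 33.88
tcp_pos: [429.0, -372.6, 58.0]
tcp_rot: [0.986, -0.165, 0.001, 0.001]
wrist_force: [6.0, -3.1, -0.1]
width: 36.2
grip_force: 91.9
```

```bash
python3 -m creep '[[[0.8,0.4,4,0,255],[0.8,0.4,8,0,255],[0.8,0.4,12,0,255],[0.8,0.4,16,0,255],[0.8,0.4,18,0,255],[0.8,0.4,19.5,0,255],[0.8,0.4,19.5,0,255]]]'; python3 -c "
from h import *
s=read_state();print(s['wrist_force'],s['moment']);go(428,-372.6,71,-19)"
```

```text
time_s: 34.75
tcp_pos: [429.1, -372.8, 40.6]
tcp_rot: [0.986, -0.165, 0.0, 0.0]
wrist_force: [-1.8, 4.4, 21.0]
width: 36.2
grip_force: 94.6
[-1.82744569  4.4114832  20.99304734] [ 0.99150864  0.19444343 -0.08140449]
shift [ -1.1   0.1 -30.4] turn 0.001 now [ 429.1 -372.8   40.6] yaw -19.0 tilt -1.0 t 34.75 q6 0.98
```

```bash
python3 -m creep '[[[0,0,-1.5,-0.05,255],[0,0,-1.5,-0.15,255],[0,0,-1.5,-0.25,255],[0,0,-1.5,-0.35,255],[0,0,-1.5,-0.45,255],[0,0,-1.5,-0.55,255],[0,0,-1.5,-0.65,255],[0,0,-1.5,-0.75,255],[0,0,-1.5,-0.75,255]]]';  cat > m.py <<'E'
from h import *
s=read_state();print(s['wrist_force'].round(1) if hasattr(s['wrist_force'],'round') else s['wrist_force'],np.round(s['moment'],3));go(*s['tcp_pos'],0)
E
python3 m.py; python3 -m creep '[[[0,0,0,-0.04,255],[0,0,0,-0.04,255]]]'; python3 m.py;python3 -m creep '[[[0,0,0,-0.04,255],[0,0,0,-0.04,255]]]'; python3 m.py
```

```text
time_s: 35.88
tcp_pos: [429.8, -373.4, 40.6]
tcp_rot: [0.978, 0.208, 0.001, 0.001]
wrist_force: [5.8, -1.5, 4.8]
width: 36.2
grip_force: 92.5
[ 5.8 -1.5  4.8] [-0.109 -0.852 -0.076]
shift [0. 0. 0.] turn 0.42 now [ 429.8 -373.4   40.6] yaw 24.1 tilt -1.0 t 35.875 q6 0.23
time_s: 36.12
tcp_pos: [429.8, -373.4, 40.7]
tcp_rot: [0.974, 0.227, 0.001, 0.001]
wrist_force: [6.4, -0.1, 4.5]
width: 36.1
grip_force: 92.5
[ 6.4 -0.1  4.5] [-0.147 -0.992 -0.048]
shift [0. 0. 0.] turn 0.459 now [ 429.8 -373.4   40.7] yaw 26.3 tilt -1.0 t 36.125 q6 0.19
time_s: 36.38
tcp_pos: [429.9, -373.4, 40.7]
tcp_rot: [0.969, 0.247, 0.001, 0.001]
wrist_force: [6.1, -1.0, 3.8]
width: 36.5
grip_force: 92.5
[ 6.1 -1.   3.8] [-0.172 -0.932 -0.272]
shift [0. 0. 0.] turn 0.498 now [ 429.9 -373.4   40.7] yaw 28.6 tilt -1.0 t 36.375 q6 0.15
```

One more nudge against the stop, then look.

```bash
python3 -m creep '[[[0,0,0,-0.02,255],[0,0,0,-0.02,255]]]'; python3 m.py; python3 -m creep '[[[0,0,0,0,90],[0,0,0,0,90],[0,0,0,0,90],[0,0,-20,0,90],[0,0,-60,0,90],[0,0,-110,0,90],[0,0,-110,0,90]]]' 60; python3 - <<'E'
from h import *
f=grab_frame('side');q=proj(f,(450,-290,33)).astype(int);print(q)
cv2.imwrite('pics/j.png',cv2.resize(f['pixels'][q[1]-40:q[1]+40,q[0]-50:q[0]+50],(750,600),interpolation=2))
go(428.2,-211.3,150,44.8)
E
```

```text
time_s: 36.62
tcp_pos: [429.9, -373.4, 40.7]
tcp_rot: [0.967, 0.255, 0.001, 0.001]
wrist_force: [7.0, -1.0, 3.5]
width: 36.3
grip_force: 92.6
[ 7.  -1.   3.5] [-0.155 -1.018 -1.017]
shift [0. 0. 0.] turn 0.516 now [ 429.9 -373.4   40.7] yaw 29.6 tilt -1.0 t 36.625 q6 0.13
time_s: 37.5
tcp_pos: [430.5, -375.0, 154.4]
tcp_rot: [0.967, 0.257, 0.001, 0.004]
wrist_force: [-1.3, -0.7, -0.8]
width: 54.9
grip_force: 0.0
[364 173]
shift [  79.5 -141.5    1.3] turn -0.263 now [ 429.4 -373.6  151.8] yaw 29.7 tilt -1.0 t 37.55 q6 0.13
```

View pics/j.png

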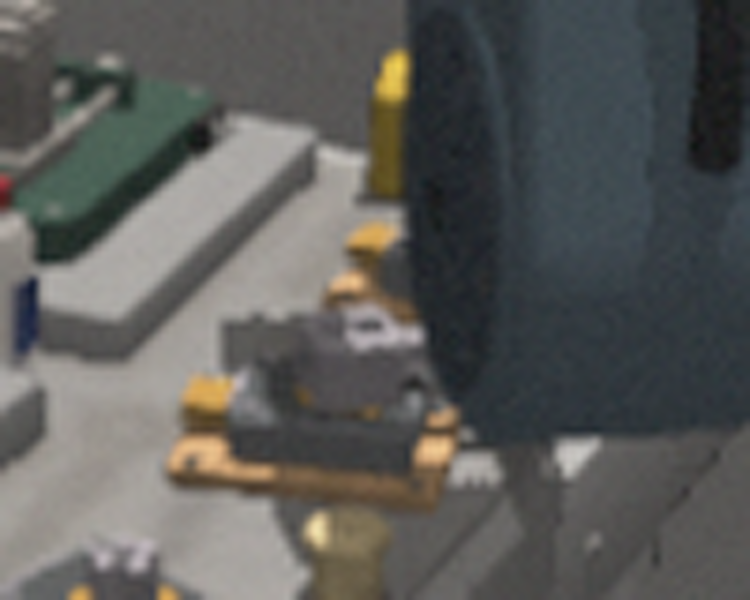

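Both bolts stand out together, lock_two's at (205,395) and lock_four's at (370,240). I'll swing handle_four back first.

```bash
python3 -m creep '[[[0,0,50,0,90],[0,0,90,0,90],[0,0,109,0,90],[0,0,109,0,90],[0,0,109,0,255],[0,0,109,0,255],[0,0,109,0,255],[0,0,109,0,255],[0,0,109,0,255]]]' 90; python3 m.py; python3 -m creep '[[[0,0,0,0.1,255],[0,0,0,0.2,255],[0,0,0,0.3,255],[0,0,0,0.4,255],[0,0,0,0.5,255],[0,0,0,0.6,255],[0,0,0,0.7,255],[0,0,0,0.8,255],[0,0,0,0.85,255],[0,0,0,0.85,255]]]'; python3 m.py
```

```text
time_s: 38.67
tcp_pos: [429.5, -373.7, 42.5]
tcp_rot: [0.967, 0.256, 0.001, 0.001]
wrist_force: [-0.5, -0.0, 7.1]
width: 36.2
grip_force: 91.1
[-0.5 -0.   7.1] [ 0.097  0.073 -0.137]
shift [0. 0. 0.] turn 0.519 now [ 429.5 -373.7   42.5] yaw 29.7 tilt -1.0 t 38.675 q6 0.13
time_s: 39.92
tcp_pos: [429.5, -373.0, 42.5]
tcp_rot: [0.986, -0.165, 0.001, 0.001]
wrist_force: [-0.3, 2.5, 9.6]
width: 36.2
grip_force: 91.2
[-0.3  2.5  9.6] [ 0.392  0.158 -0.008]
shift [0. 0. 0.] turn -0.331 now [ 429.5 -373.    42.5] yaw -19.0 tilt -1.0 t 39.925 q6 0.98
```

```bash
for k in 1 ; do python3 -m creep '[[[0,0,0,0.03,255],[0,0,0,0.03,255]]]'; python3 m.py;python3 -m creep '[[[0,0,0,0.03,255],[0,0,0,0.03,255]]]'; python3 m.py; done
```

```text
time_s: 40.17
tcp_pos: [429.5, -373.0, 42.5]
tcp_rot: [0.984, -0.179, 0.001, 0.001]
wrist_force: [-1.1, 3.0, 10.5]
width: 36.1
grip_force: 91.1
[-1.1  3.  10.5] [0.398 0.213 0.005]
shift [0. 0. 0.] turn -0.361 now [ 429.5 -373.    42.5] yaw -20.7 tilt -1.0 t 40.175 q6 1.01
time_s: 40.42
tcp_pos: [429.5, -372.9, 42.5]
tcp_rot: [0.981, -0.194, 0.001, 0.0]
wrist_force: [-0.5, 3.2, 9.1]
width: 36.3
grip_force: 91.1
[-0.5  3.2  9.1] [0.412 0.16  0.02 ]
shift [0. 0. 0.] turn -0.391 now [ 429.5 -372.9   42.5] yaw -22.4 tilt -1.0 t 40.425 q6 1.04
```

```bash
for k in 1 ; do python3 -m creep '[[[0,0,0,0.03,255],[0,0,0,0.03,255]]]'; python3 m.py;python3 -m creep '[[[0,0,0,0.02,255],[0,0,0,0.02,255]]]'; python3 m.py; done
```

```text
time_s: 40.67
tcp_pos: [429.5, -372.9, 42.4]
tcp_rot: [0.978, -0.209, 0.001, 0.0]
wrist_force: [-0.4, 2.7, 9.1]
width: 36.8
grip_force: 91.1
[-0.4  2.7  9.1] [0.416 0.169 0.001]
shift [0. 0. 0.] turn -0.421 now [ 429.5 -372.9   42.4] yaw -24.1 tilt -1.0 t 40.675 q6 1.07
time_s: 40.92
tcp_pos: [429.5, -372.9, 42.5]
tcp_rot: [0.976, -0.219, 0.001, 0.0]
wrist_force: [-0.5, 2.8, 8.5]
width: 36.1
grip_force: 91.0
[-0.5  2.8  8.5] [0.4   0.13  0.131]
shift [0. 0. 0.] turn -0.441 now [ 429.5 -372.9   42.5] yaw -25.2 tilt -1.0 t 40.925 q6 1.09
```

```bash
python3 -m creep '[[[0,0,0,0.02,255],[0,0,0,0.02,255]]]'; python3 m.py;python3 -m creep '[[[0,0,0,0.02,255],[0,0,0,0.02,255]]]'; python3 m.py
```

```text
time_s: 41.18
tcp_pos: [429.5, -372.9, 42.4]
tcp_rot: [0.974, -0.228, 0.001, 0.001]
wrist_force: [-0.2, 3.6, 9.5]
width: 36.4
grip_force: 90.3
[-0.2  3.6  9.5] [0.417 0.095 0.652]
shift [0. 0. 0.] turn -0.459 now [ 429.5 -372.9   42.4] yaw -26.3 tilt -1.0 t 41.175 q6 1.11
time_s: 41.42
tcp_pos: [429.5, -372.9, 42.5]
tcp_rot: [0.972, -0.236, 0.001, 0.001]
wrist_force: [-0.3, 3.3, 8.5]
width: 36.6
grip_force: 89.7
[-0.3  3.3  8.5] [0.488 0.05  1.47 ]
shift [0. 0. 0.] turn -0.477 now [ 429.5 -372.9   42.5] yaw -27.3 tilt -1.0 t 41.425 q6 1.13
```

The bolt of lock_four is at its in stop. I'll release and go to handle_two.

```bash
python3 -m creep '[[[0,0,0,0,90],[0,0,0,0,90],[0,0,0,0,90],[0,0,-20,0,90],[0,0,-60,0,90],[0,0,-109,0,90],[0,0,-109,-0.15,90],[0,0,-109,-0.33,90],[0,0,-109,-0.51,90],[0,0,-109,-0.69,90]]]'; python3 -c "
from h import *
go(428.2,-211.3,150,44.8)"
```

```text
time_s: 42.68
tcp_pos: [428.6, -372.6, 149.7]
tcp_rot: [0.994, 0.107, 0.0, -0.0]
wrist_force: [-0.1, 0.1, 0.2]
width: 55.5
grip_force: 0.0
shift [  33.9 -157.7   -0.3] turn -0.568 now [ 428.6 -372.6  149.7] yaw 12.3 tilt -1.0 t 42.675 q6 0.43
```

```bash
python3 -m creep '[[[11,-53,0,-0.15,90],[22,-105,0,-0.3,90],[34,-158,0,-0.45,90],[34,-158,0,-0.568,90],[34,-158,0,-0.568,90],[34,-158,0,-0.568,90],[34,-158,0,-0.568,90]]]'; python3 - <<'E'
from h import *
go(428.2,-211.3,41,44.8)
f=grab_frame('side');q=proj(f,(430,-290,33)).astype(int)
cv2.imwrite('pics/k.png',cv2.resize(f['pixels'][q[1]-40:q[1]+40,q[0]-50:q[0]+50],(750,600),interpolation=2))
E
```

```text
time_s: 43.55
tcp_pos: [429.2, -211.6, 149.7]
tcp_rot: [0.926, 0.378, -0.0, -0.0]
wrist_force: [-0.6, 1.2, 0.1]
width: 55.2
grip_force: 0.0
shift [ -0.5  -0.9 108.7] turn -0.008 now [ 429.2 -211.6  149.7] yaw 44.4 tilt -1.0 t 43.55 q6 0.09
```

View pics/k.png

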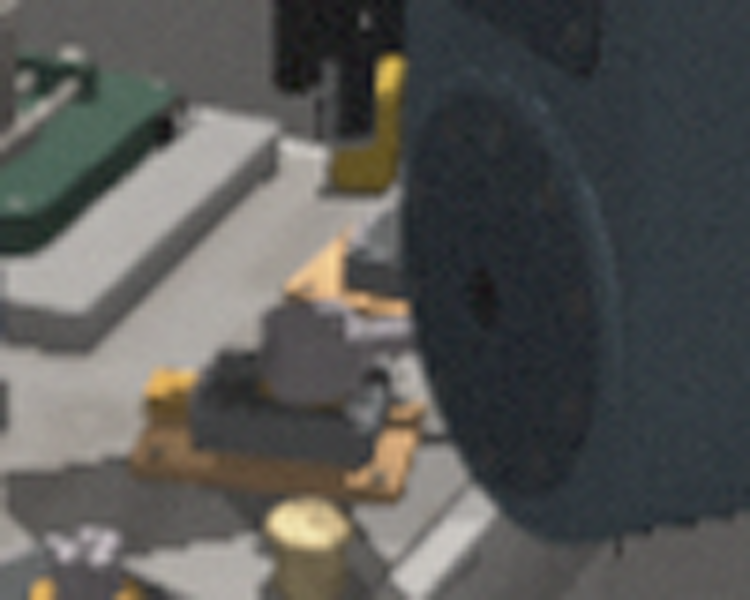

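Lock_four's bolt is in. Lock_two's is still out at (165,390), with its handle home. I'll swing handle_two back.

```bash
python3 -m creep '[[[0,-1,50,0,90],[0,-1,90,0,90],[0,-1,107,0,90],[0,-1,107,0,90],[0,-1,107,0,255],[0,-1,107,0,255],[0,-1,107,0,255],[0,-1,107,0,255],[0,-1,107,0,255]]]' 90; python3 m.py; python3 -m creep '[[[0,0,0,0.1,255],[0,0,0,0.2,255],[0,0,0,0.3,255],[0,0,0,0.4,255],[0,0,0,0.5,255],[0,0,0,0.6,255],[0,0,0,0.7,255],[0,0,0,0.8,255],[0,0,0,0.86,255],[0,0,0,0.86,255]]]'; python3 m.py; python3 -m creep '[[[0,0,0,0.03,255],[0,0,0,0.03,255]]]'; python3 m.py
```

```text
time_s: 44.72
tcp_pos: [428.9, -210.7, 44.1]
tcp_rot: [0.926, 0.379, 0.0, 0.001]
wrist_force: [-3.7, 0.3, 6.1]
width: 36.1
grip_force: 90.6
[-3.7  0.3  6.1] [ 0.306  0.602 -0.163]
shift [0. 0. 0.] turn 0.777 now [ 428.9 -210.7   44.1] yaw 44.5 tilt -1.0 t 44.725 q6 0.09
time_s: 45.98
tcp_pos: [428.6, -210.1, 44.1]
tcp_rot: [0.999, -0.042, 0.0, 0.0]
wrist_force: [-3.2, 4.2, 8.6]
width: 36.5
grip_force: 90.8
[-3.2  4.2  8.6] [ 0.624  0.741 -0.06 ]
shift [0. 0. 0.] turn -0.084 now [ 428.6 -210.1   44.1] yaw -4.8 tilt -1.0 t 45.975 q6 0.95
time_s: 46.22
tcp_pos: [428.7, -210.1, 44.1]
tcp_rot: [0.998, -0.057, 0.0, 0.0]
wrist_force: [-4.0, 3.6, 8.8]
width: 36.2
grip_force: 90.8
[-4.   3.6  8.8] [0.632 0.664 0.06 ]
shift [0. 0. 0.] turn -0.113 now [ 428.7 -210.1   44.1] yaw -6.5 tilt -1.0 t 46.225 q6 0.98
```

```bash
for k in 1; do python3 -m creep '[[[0,0,0,0.03,255],[0,0,0,0.03,255]]]'; python3 m.py; python3 -m creep '[[[0,0,0,0.03,255],[0,0,0,0.03,255]]]'; python3 m.py; done
```

```text
time_s: 46.48
tcp_pos: [428.7, -210.1, 44.1]
tcp_rot: [0.997, -0.072, 0.0, 0.0]
wrist_force: [-4.1, 4.5, 8.0]
width: 36.1
grip_force: 90.8
[-4.1  4.5  8. ] [ 0.752  0.625 -0.013]
shift [0. 0. 0.] turn -0.143 now [ 428.7 -210.1   44.1] yaw -8.2 tilt -1.0 t 46.475 q6 1.01
time_s: 46.72
tcp_pos: [428.7, -210.1, 44.1]
tcp_rot: [0.996, -0.087, 0.0, 0.0]
wrist_force: [-3.1, 4.9, 9.4]
width: 35.8
grip_force: 90.8
[-3.1  4.9  9.4] [0.653 0.609 0.03 ]
shift [0. 0. 0.] turn -0.173 now [ 428.7 -210.1   44.1] yaw -9.9 tilt -1.0 t 46.725 q6 1.04
```

```bash
for k in 1; do python3 -m creep '[[[0,0,0,0.025,255],[0,0,0,0.025,255]]]'; python3 m.py; python3 -m creep '[[[0,0,0,0.02,255],[0,0,0,0.02,255]]]'; python3 m.py; done
```

```text
time_s: 46.98
tcp_pos: [428.7, -210.1, 44.1]
tcp_rot: [0.995, -0.099, 0.0, 0.0]
wrist_force: [-3.1, 3.7, 8.3]
width: 36.2
grip_force: 90.6
[-3.1  3.7  8.3] [0.697 0.66  0.249]
shift [0. 0. 0.] turn -0.198 now [ 428.7 -210.1   44.1] yaw -11.3 tilt -1.0 t 46.975 q6 1.06
time_s: 47.22
tcp_pos: [428.8, -210.1, 44.1]
tcp_rot: [0.994, -0.108, 0.0, 0.0]
wrist_force: [-3.4, 5.4, 7.8]
width: 35.7
grip_force: 90.3
[-3.4  5.4  7.8] [0.744 0.513 0.718]
shift [0. 0. 0.] turn -0.216 now [ 428.8 -210.1   44.1] yaw -12.4 tilt -1.0 t 47.225 q6 1.08
```

At the stop. One last nudge, then I'll release, move clear and look.

```bash
python3 -m creep '[[[0,0,0,0.02,255],[0,0,0,0.02,255]]]'; python3 m.py; python3 -m creep '[[[0,0,0,0,90],[0,0,0,0,90],[0,0,0,0,90],[0,0,-20,0,90],[0,0,-60,0,90],[0,0,-120,0,90],[0,0,-150,0,90]]]'; python3 -m creep '[[[0,-50,0,0,90],[0,-110,0,0,90],[0,-170,0,0,90],[0,-230,0,0,90],[0,-290,0,0,90],[0,-350,0,0,90],[0,-400,0,0,90],[0,-400,0,0,90],[0,-400,0,0,90]]]'; python3 - <<'E'
from h import *
o=[]
for n,c in(('top',(440,-290,33)),('side',(440,-270,33))):
  f=grab_frame(n);q=proj(f,c).astype(int)
  o.append(cv2.resize(f['pixels'][q[1]-40:q[1]+40,q[0]-50:q[0]+50],(700,290) if 0 else (400,320),interpolation=2))
cv2.imwrite('pics/l.png',np.hstack(o))
E
```

```text
time_s: 47.48
tcp_pos: [428.8, -210.0, 44.1]
tcp_rot: [0.993, -0.117, 0.0, 0.0]
wrist_force: [-2.6, 4.2, 8.4]
width: 36.0
grip_force: 90.1
[-2.6  4.2  8.4] [0.776 0.402 1.293]
shift [0. 0. 0.] turn -0.235 now [ 428.8 -210.    44.1] yaw -13.4 tilt -1.0 t 47.475 q6 1.1
time_s: 48.35
tcp_pos: [429.7, -211.3, 196.2]
tcp_rot: [0.993, -0.119, 0.002, 0.001]
wrist_force: [0.2, -0.7, 0.5]
width: 55.3
grip_force: 0.0
time_s: 49.48
tcp_pos: [522.6, 178.2, 192.4]
tcp_rot: [0.993, -0.119, -0.0, 0.0]
wrist_force: [0.4, -0.4, -0.9]
width: 55.2
grip_force: 0.0
```

View pics/l.png

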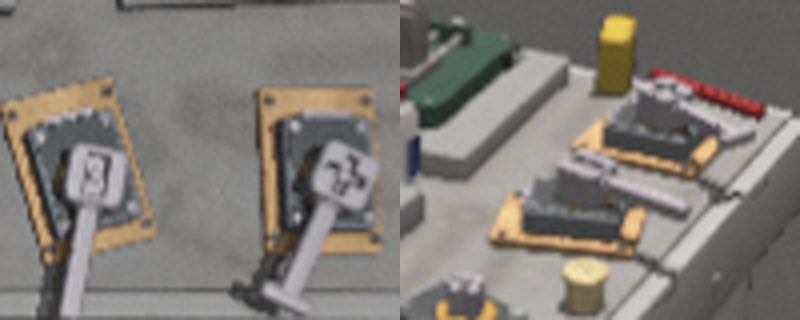

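Both handles sit home on their spindles (hubs at 95,175 and 343,175), no bolt shows, and the cylinder hasn't moved. Handing in.

```bash
python3 -c "
from workcell import *
print(hand_in())"
```

```text
the job is handed in; nothing more can be done
None
```

The job is handed in: handles two and four (three was absent) went home on their matching spindles, both bolts stood fully out together, then both were swung fully back in with the handles left on.

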